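Scan the bog oak currach

TASK

Pick up the little bog oak boat, set it down gently and upright in the middle of the oak turntable and let go of it. Then scan it: squeeze the blue trigger of the barcode scanner (the grey and black one in its stand, aimed at the turntable) fully in against its grip, hold it in for about a second, and let it spring back out, leaving the boat standing on the turntable.

Things in the scene. Friction and masses are not known exactly. Their poses are not given: they have to be found in the camera images.
- currach_hull (a point): Centre of the bog oak currach's hull: a near-black carved boat, 125 mm long along its x (bow +x, 57 mm high), on a plinth of the same wood. The point is 34 mm above the plinth's underside (70 x 40 mm). Grip here across y: the hull's sides are flat, upright and 42 mm apart, 23 to 49 mm above the underside. About 0.16 kg. Goods up to 80 mm tall stand 130 mm or more away, one a near-black tower.
- turntable_top (a point): Centre of the top face of the turntable: an oak disc with a brass edge, 240 mm across, its top 28 mm above the glass. The disc turns stiffly if pushed and stands still otherwise. z is up.
- scanner_trigger (a joint): Blue trigger of the barcode scanner (a white pricing gun with an orange trigger is not the one). 0 = out, at rest; 0.26 rad = fully in, at its stop. Sprung: at the pinch point 4 N starts it, 7 N holds it in; it moves 13 mm there. Hinge 50 mm towards the point's +x. At rest its outer face is 34 mm towards -y of the point (38 mm at its tip, 13 mm towards -x); fully in, 20 mm.
- scanner_pinch (a point): Middle of the pinch of grip and trigger when fully in. The scanner lies on its side in a fixed stand: grip along its -x, nose and trigger on its -y side, z up. The point is 85 mm above the glass, half-way up the grip (30 mm thick in z); the grip's back face is 19.5 mm towards +y. Free on both sides down to a plate 8 mm high. The head begins 56 mm towards +x and reaches 33 mm above the point.
Things that resemble listed ones, but are neither listed nor needed, are in the scene too. Leave any green or red look-alike of the part that bears currach_hull alone.

How it is judged:
By the outcome, as a careful person would: the job done as asked, in the order asked, and still so for the second after the job is handed in, with the robot touching nothing.
It also fails if it takes over 48 s, if anything falls off the work surface, if the arm or the gripper's body presses on something with over 40 N, if the wrist force passes 120 N, or if a joint passes its speed limit or range.

ROBOT

A 6-joint arm with a two-finger parallel gripper is mounted at the origin on the work surface. World frame = base frame: x ahead of the robot, y to its left, z up, the work surface at z = 0. Lengths are in m, angles in rad, forces in N, time in s.
With the tool pointing down it reaches from about 0.225 to 0.875 m from the base axis. Payload 3.4 kg.
Tool frame: the origin (TCP) lies midway between the tips of the shut fingers; the grasp point (between the pads) lies 19 mm behind it (manip.grasp_offset is the distance from the TCP to the grasp point, in m); x points along the fingers, y is the direction in which the jaws open and shut, and the axes are right-handed (so a half turn about x gives the same grasp; the last joint's range is limited). The gripper opens to 85 mm and grips with 20 to 120 N. Pads are 22 mm wide; open, the fingers measure 114 mm over their backs; the gripper's body (76 mm by 85 mm) begins 54 mm behind the grasp point. The pads swing forward as they close: fully open they stand 13 mm farther back than shut.
Start: joints at [1.109, 0.276, 1.505, -0, 1.361, -0.121], TCP at [0.192, 0.542, 0.231] pointing down, gripper open.
Joint ranges: [-2.89, 2.89], [-0.75, 2.08], [0.22, 2.7], [-1.18, 4.32], [0.11, 2.71], [-2.7, 2.7]. Speed limits (rad/s): [2.57, 2.57, 3.14, 3.14, 3.14, 3.14].

INTERFACE

Orientations are given as a unit quaternion [w, x, y, z].
In Python, from rig import manip gives the robot as it stands.
- The arm moves only by the shell command python3 -m creep 'ROWS' [OPENING] [FORCE]. ROWS is a JSON object of lists of equal length, an entry for each row: "delta_pos": the shift along the tool's x, y, z in cm, a list of three; "dr": the turn, a rotation vector about the tool's x, y, z in rad, a list of three. In form: {"delta_pos": [[dx, dy, dz], ...], "dr": [[rx, ry, rz], ...]}. A call has 1 to 10 rows; each row is the pose to reach, as a shift and turn from the pose commanded when the call began, along the tool's axes at that moment; what a row does not reach only later rows make up. A row lasts 1/10 s, in which the tool goes at most 50 mm and 8.59 degrees, less where a joint would pass 70% of its speed; a pose out of reach is approached as far as the arm can. A call with a gripper value outside its range is refused whole. OPENING is the opening, from -1 (shut) to 1 (fully open), set as the call begins (- or left out, the last holds). The fingers move at their own pace and stop on an object; FORCE is the grip in N (left out, the last holds). Time passes only in rows, so rows that repeat a pose let the fingers close. It gives the time, the measured TCP pose, the force and the opening at its end, in the units of the state.
- manip.get_state(): the state, without advancing time (a new reading comes with each control period).
- manip.get_image(name): name is "side" or "top"; returns a dict with "pixels" (400x640x3 uint8, blue, green, red), "depth" (400x640 float32, m along the optical axis (not along the pixel's ray), 0 where there is no reading), "intrinsics" (3x3 intrinsics, pixels), "rvec" (rotation vector, rad) and "tvec" (3), from world to camera coordinates, as OpenCV has them. Camera axes: x right, y down, z forward; pixel columns grow to the right and rows downward; lengths in m; the calibration is good to about 2 mm. A picture is of the moment at which its call begins.
- manip.sign_off(): hands the job in, once; it reports no verdict.
The state is a dict: "clock": time; "qpos": joint angles; "qd": joint speeds; "effort": joint torques, N m; "position": TCP position; "ee_rot": TCP orientation; "contact_force": force on the tool from outside, world axes, zero at the start; "moment": the same for the moment, N m; "width": finger opening in m.
Only numpy, scipy, OpenCV 4.12 (cv2) and the standard library are available. Lean on these libraries where they do the work, as an engineer would, in place of code of your own. Each camera call takes 0.05 s, during which the arm holds its last target. There are 200 camera calls.

## Working session

There is one attempt and no reset: what is moved stays moved. The work goes in short steps, Python scripts to look and compute and a shell command to move; the robot and the scene stay as the last step left them, time stands still between calls to the robot, and variables do not carry over. Pictures are saved under pics/ and viewed, about 8 in all and at most 12, crops included, and the job is handed in when it is done.

```bash
ls; mkdir -p pics
cat > h.py <<'E'
import numpy as np, cv2
from rig import manip
from scipy.spatial.transform import Rotation as R
def grab(n):
    im=manip.get_image(n); np.savez(''+n+'.npz',**im); return im
def load(n): return dict(np.load(''+n+'.npz'))
def pts(im):
    d=im['depth'];K=im['intrinsics'];v,u=np.mgrid[:400,:640]
    c=np.stack([(u-K[0,2])/K[0,0]*d,(v-K[1,2])/K[1,1]*d,d],-1)
    M=cv2.Rodrigues(im['rvec'])[0]
    return (c-im['tvec'].ravel())@M
def ray(im,u,v,z):
    K=im['intrinsics'];M=cv2.Rodrigues(im['rvec'])[0];o=-M.T@im['tvec'].ravel()
    d=M.T@np.linalg.inv(K)@np.array([u,v,1.]);return o+d*(z-o[2])/d[2]
E
python3 - <<'E'
from h import *
for n in('top','side'):
    im=grab(n);cv2.imwrite(f'pics/{n}0.png',im['pixels'])
    M=cv2.Rodrigues(im['rvec'])[0];print(n,-M.T@im['tvec'].ravel(),im['intrinsics'][0],(im['depth']>0).mean())
s=manip.get_state();print(s)
E
```

```text
pics
top [ 0.38415274 -0.0649484   1.51212322] [485.08907993   0.         320.52631838] 0.9959609375
side [ 0.11987645 -0.60251581  0.78110992] [372.85708023   0.         325.52110864] 0.99602734375
{'clock': 0.1, 'qpos': array([ 1.10904333e+00,  2.76542555e-01,  1.50598648e+00,  4.29112590e-05,
        1.36073363e+00, -1.21031664e-01]), 'qd': array([-9.92118859e-04,  9.41751206e-05, -2.71719234e-03,  6.07207894e-05,
       -2.78920734e-04,  1.73559997e-04]), 'effort': array([ 1.12409049e-03, -4.17699265e+01, -2.46405190e+01, -9.67208257e-05,
        5.82093096e-03, -1.51531088e-05]), 'position': array([0.19194311, 0.54151943, 0.23052806]), 'ee_rot': array([ 0.69668586,  0.11932313,  0.69705353, -0.12044571]), 'contact_force': array([0.93727095, 0.35195823, 0.27715912]), 'moment': array([-0.00160465,  0.02291819, -0.0406498 ]), 'width': 0.08536549634687587}
```

View pics/top0.png

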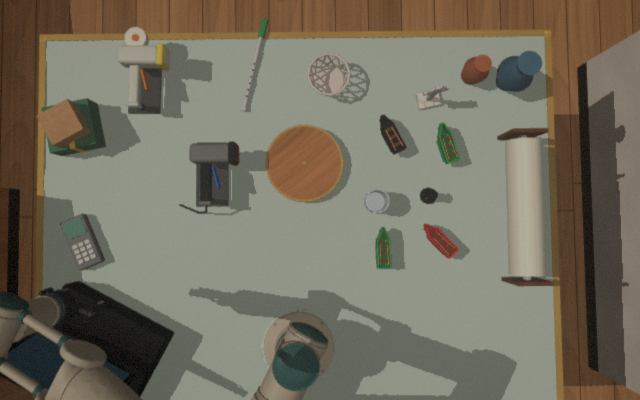

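View pics/side0.png

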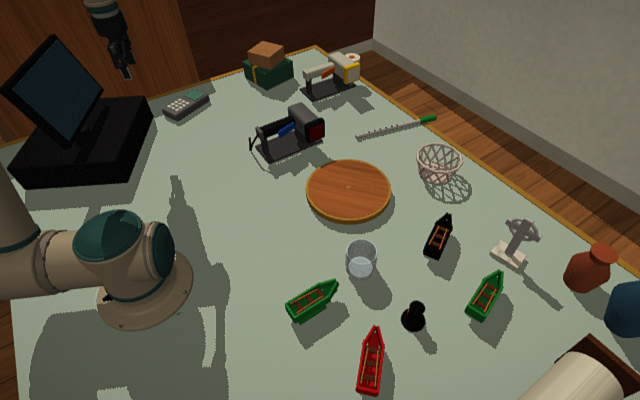

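Top view: the near-black boat is at (392,135), with green look-alikes at (447,143) and (383,250), a red one at (440,240) and the black tower at (428,195). The turntable is at (305,162). The grey/black scanner with the blue trigger is at (213,175). The white gun with the orange trigger, at (145,80), isn't the one I need. Next I'll measure and make crops.

Run:
```python
from h import *
im=load('top');P=pts(im);B=im['pixels'].astype(int)
z=P[...,2]
def win(u0,u1,v0,v1):
    m=np.zeros((400,640),bool);m[v0:v1,u0:u1]=1;return m
print('glass z',np.median(z[280:300,480:500]),np.median(z[90:120,200:230]))
# boat
m=win(370,415,105,165)&(B.max(-1)<75)&(z>0.012)
for lo in(.012,.03):
    q=P[m&(z>lo)];r=cv2.minAreaRect((q[:,:2]*1000).astype(np.float32));print('boat',lo,len(q),r,q[:,2].max(),q[:,:2].mean(0))
hi=P[m&(z>.05)];print('bow pts',hi[:,:2].mean(0) if len(hi) else None,len(hi))
# turntable
m=win(255,355,115,210)&(abs(z-.028)<.006)
c=max(cv2.findContours(m.astype(np.uint8),0,1)[0],key=cv2.contourArea)
(u,v),r=cv2.minEnclosingCircle(c);print('tt',u,v,r,ray(im,u,v,.028),np.median(z[m]))
# scanner: blue trigger
hsv=cv2.cvtColor(im['pixels'],cv2.COLOR_BGR2HSV)
mb=win(180,245,130,215)&(hsv[...,0]>105)&(hsv[...,0]<130)&(hsv[...,1]>130)
v,u=np.nonzero(mb);print('blue',len(u),u.min(),u.max(),v.min(),v.max());print(np.round(P[mb],3)[::5])
for dz in(.07,.13): pass
ms=win(175,250,130,215)&(z>.06)
for lo,hi in((.06,.09),(.09,.107),(.107,.14)):
    mm=ms&(z>lo)&(z<=hi);q=P[mm];print(lo,len(q),q.min(0).round(3),q.max(0).round(3),cv2.minAreaRect((q[:,:2]*1000).astype(np.float32)))
a=cv2.resize(im['pixels'][130:215,175:260],None,fx=4.6,fy=4.6,interpolation=cv2.INTER_CUBIC)
b=cv2.resize(im['pixels'][100:185,350:435],None,fx=4.6,fy=4.6,interpolation=cv2.INTER_CUBIC)
cv2.imwrite('pics/crop1.png',np.clip(np.hstack([a,b])*1.6,0,255).astype(np.uint8))
```

```text
glass z -0.0005625946684039091 -0.00023537248636793922
boat 0.012 402 ((650.4613037109375, -290.7986145019531), (121.96866607666016, 43.48263168334961), 26.63390350341797) 0.059639453079834114 [ 0.64700368 -0.29164553]
boat 0.03 246 ((650.4613037109375, -290.7986145019531), (121.96866607666016, 43.48263168334961), 26.63390350341797) 0.059639453079834114 [ 0.64876317 -0.28938125]
bow pts [ 0.65868947 -0.28440145] 69
tt 303.8274841308594 162.5155487060547 38.85713195800781 [ 0.5646099  -0.02366534  0.028     ] 0.027525922889088283
blue 45 212 218 166 187
[[0.549 0.244 0.092]
 [0.54  0.244 0.094]
 [0.534 0.24  0.1  ]
 [0.528 0.24  0.097]
 [0.523 0.235 0.092]
 [0.513 0.231 0.097]
 [0.508 0.229 0.095]
 [0.499 0.231 0.099]
 [0.493 0.229 0.095]]
0.06 139 [0.418 0.17  0.06 ] [0.617 0.299 0.09 ] ((534.5402221679688, 251.31153869628906), (108.10945892333984, 220.76693725585938), 58.87068557739258)
0.09 616 [0.435 0.17  0.09 ] [0.617 0.305 0.107] ((525.7024536132812, 237.2845458984375), (181.07437133789062, 134.86483764648438), 0.3361372947692871)
0.107 849 [0.44  0.17  0.107] [0.62  0.305 0.125] ((529.5882568359375, 235.26014709472656), (175.74490356445312, 135.37144470214844), 2.228154420852661)
```

View pics/crop1.png

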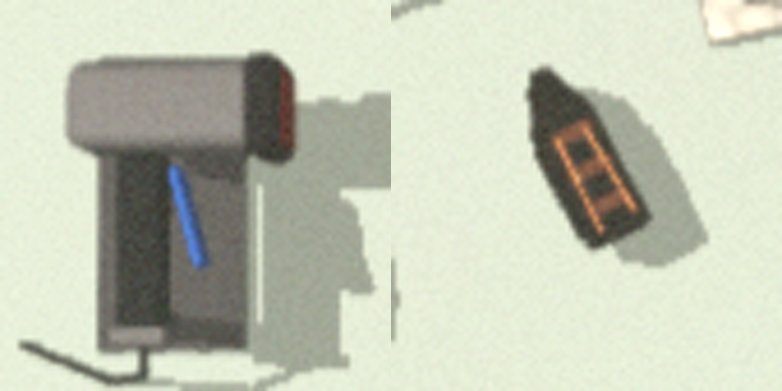

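The crop confirms both targets. On the left is the grey/black scanner: head at crop (180,105), grip dark at u 118–170, blue trigger from (175,168) to (200,265). On the right is the black boat, with its bow up-left at (542,70). Now the scanner geometry from depth rows, plus the moves.

Run:
```python
from h import *
im=load('top');P=pts(im);z=P[...,2]
for v in(168,172,176,180,184,188,192,196): print(v,round(P[v,206,0],3),' '.join(f'{u}:{z[v,u]*1000:.0f}' for u in range(194,226)))
print('col 206',[(v,int(z[v,206]*1000)) for v in range(156,206,2)])
for u,v in((201,180),(212,180),(206,163),(206,165)): print(u,v,ray(im,u,v,.1).round(4))
s=manip.get_state();q=s['ee_rot'];Rt=R.from_quat(q,scalar_first=True);M=Rt.as_matrix();print(M.round(3))
def go(p,yaw_y):  # tool x down, tool y at world angle
    y=np.array([np.cos(yaw_y),np.sin(yaw_y),0]);x=np.array([0,0,-1.]);T=np.stack([x,y,np.cross(x,y)],1)
    print('dp cm',(M.T@(p-s['position'])*100).round(2),'dr',R.from_matrix(M.T@T).as_rotvec().round(3), 'alt')
a=np.radians(26.6)
for k in(-1,1): go(np.array([.650,-.291,.12]),a+k*np.pi/2)
```

```text
168 0.543 194:-2 195:-2 196:7 197:11 198:8 199:8 200:12 201:99 202:98 203:98 204:100 205:101 206:99 207:100 208:103 209:97 210:100 211:85 212:100 213:95 214:97 215:76 216:9 217:10 218:9 219:12 220:12 221:7 222:9 223:10 224:6 225:7
172 0.531 194:0 195:1 196:8 197:5 198:9 199:6 200:10 201:95 202:99 203:99 204:100 205:95 206:103 207:103 208:104 209:94 210:95 211:81 212:6 213:98 214:95 215:98 216:74 217:17 218:3 219:9 220:13 221:11 222:5 223:11 224:13 225:4
176 0.519 194:2 195:-2 196:11 197:7 198:8 199:8 200:4 201:99 202:99 203:101 204:97 205:96 206:100 207:96 208:100 209:97 210:90 211:80 212:11 213:7 214:102 215:96 216:100 217:83 218:7 219:8 220:5 221:10 222:11 223:6 224:14 225:10
180 0.507 194:-6 195:-3 196:14 197:1512 198:14 199:2 200:92 201:103 202:99 203:107 204:100 205:102 206:105 207:100 208:102 209:99 210:98 211:82 212:11 213:3 214:6 215:95 216:92 217:95 218:83 219:13 220:-0 221:11 222:4 223:8 224:5 225:11
184 0.496 194:1 195:6 196:7 197:9 198:13 199:7 200:96 201:96 202:101 203:101 204:100 205:101 206:98 207:103 208:98 209:99 210:99 211:83 212:3 213:5 214:5 215:7 216:95 217:94 21
[... 642 characters left out ...]
13:8 214:12 215:8 216:2 217:7 218:9 219:6 220:12 221:7 222:6 223:9 224:8 225:6
col 206 [(156, 112), (158, 113), (160, 114), (162, 100), (164, 95), (166, 101), (168, 98), (170, 104), (172, 103), (174, 96), (176, 100), (178, 98), (180, 104), (182, 100), (184, 97), (186, 99), (188, 97), (190, 99), (192, 98), (194, 103), (196, 102), (198, 99), (200, 99), (202, 100), (204, 101)]
201 180 [0.5077 0.2746 0.1   ]
212 180 [0.5074 0.2425 0.1   ]
206 163 [0.5574 0.26   0.1   ]
206 165 [0.5515 0.26   0.1   ]
[[-0.001  0.334  0.943]
 [-0.001  0.943 -0.334]
 [-1.    -0.002 -0.   ]]
dp cm [ 11.14 -63.14  71.  ] dr [2.337e+00 2.000e-03 1.000e-03] alt
dp cm [ 11.14 -63.14  71.  ] dr [-0.805 -0.001  0.001] alt
```

```bash
python3 -m creep '{"delta_pos":[[0,-2,2.2],[0,-5,5.6],[0,-8,9],[0,-11,12.4],[0,-14,15.8],[0,-17,19.1],[0,-20,22.5],[0,-23,25.9],[0,-26,29.2],[0,-29,32.6]],"dr":[[-0.08,0,0],[-0.16,0,0],[-0.24,0,0],[-0.32,0,0],[-0.4,0,0],[-0.48,0,0],[-0.56,0,0],[-0.64,0,0],[-0.72,0,0],[-0.805,0,0]]}' 1 30
cat >> h.py <<'E'
def go(p,yaw):  # p TCP target, tool y at world angle yaw (deg), tool x down
    s=manip.get_state();M=R.from_quat(s['ee_rot'],scalar_first=True).as_matrix();a=np.radians(yaw)
    y=np.array([np.cos(a),np.sin(a),0]);x=np.array([0,0,-1.]);T=np.stack([x,y,np.cross(x,y)],1)
    print('t',round(s['clock'],2),'pos',s['position'].round(4),'q',s['qpos'].round(2),'F',s['contact_force'].round(1),'w',round(s['width'],4))
    print('dp cm',(M.T@(np.array(p)-s['position'])*100).round(2),'dr',R.from_matrix(M.T@T).as_rotvec().round(3))
E
python3 -c "
from h import *
go([.650,-.291,.12],116.6)"
```

```text
clock: 1.1
position: [0.4027, 0.1579, 0.2312]
ee_rot: [0.688, -0.164, 0.688, 0.164]
contact_force: [0.2, -0.3, 0.2]
width: 0.0857
t 1.1 pos [0.4027 0.1579 0.2312] q [ 0.21  0.06  1.78  0.    1.3  -1.83] F [ 0.2 -0.3  0.2] w 0.0857
dp cm [ 11.1  -51.22   1.83] dr [ 0.003 -0.    -0.   ]
```

```bash
python3 -m creep '{"delta_pos":[[0,-3,0.1],[0,-7.5,0.3],[0,-12,0.5],[0,-16.5,0.7],[0,-21,0.9],[0,-25.5,1.1],[0,-30,1.2],[1,-34.5,1.3],[2,-39,1.5],[3.5,-43,1.6]],"dr":[[0,0,0],[0,0,0],[0,0,0],[0,0,0],[0,0,0],[0,0,0],[0,0,0],[0,0,0],[0,0,0],[0,0,0]]}' 1 30
python3 -m creep '{"delta_pos":[[1.5,-3,0.1],[3,-6,0.2],[5,-8.2,0.2],[6,-8.2,0.2],[6,-8.2,0.2],[6,-8.2,0.2]],"dr":[[0,0,0],[0,0,0],[0,0,0],[0,0,0],[0,0,0],[0,0,0]]}' 1 30
python3 - <<'E'
from h import *
go([.650,-.291,.015],116.6)
im=grab('side');t=grab('top')
a=im['pixels'][130:330,340:540];b=t['pixels'][90:190,340:440]
cv2.imwrite('pics/c2.png',np.clip(np.hstack([cv2.resize(a,(400,400)),cv2.resize(b,(400,400))])*1.5,0,255).astype(np.uint8))
s=manip.get_state();M=cv2.Rodrigues(im['rvec'])[0]
E
```

```text
clock: 2.1
position: [0.6104, -0.22, 0.1959]
ee_rot: [0.689, -0.163, 0.688, 0.162]
contact_force: [1.0, -1.0, -0.0]
width: 0.0856
clock: 2.7
position: [0.6474, -0.289, 0.1363]
ee_rot: [0.688, -0.162, 0.688, 0.163]
contact_force: [-1.0, -0.4, 0.2]
width: 0.0854
t 2.7 pos [ 0.6474 -0.289   0.1363] q [-0.52  0.53  1.33  0.    1.28 -2.55] F [-1.  -0.4  0.2] w 0.0854
dp cm [12.13 -0.31  0.14] dr [ 0.    -0.    -0.001]
```

View pics/c2.png

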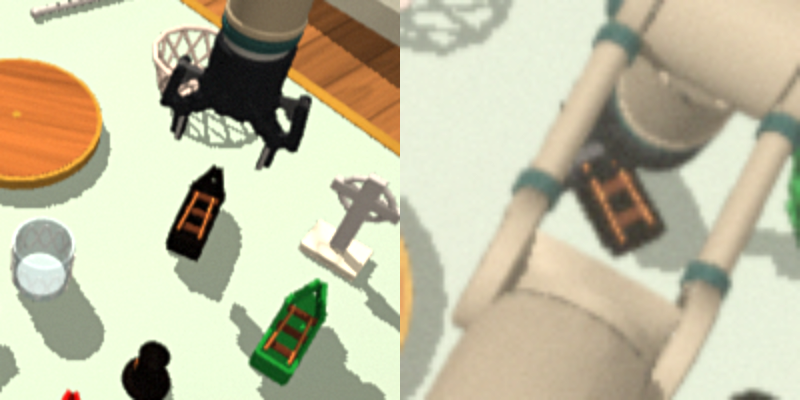

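The gripper straddles the boat's axis. The boat is at side crop (197,215), clear of the green one and the tower. I'll do one cross-check of the boat's position from the side view's depth.

Run:
```python
from h import *
im=load('side');P=pts(im);z=P[...,2];B=im['pixels'].astype(int)
w=np.zeros((400,640),bool);w[205:268,415:465]=1
m=w&(z>.02)&(z<.07)
for lo,hi in((.02,.07),(.035,.049)):
    q=P[m&(z>lo)&(z<hi)];print(len(q),cv2.minAreaRect((q[:,:2]*1000).astype(np.float32)),q[:,2].max())
    a=np.radians(26.6);ax=np.array([np.cos(a),np.sin(a)]);l=(q[:,:2]-[.65,-.291])
    print('along',np.percentile(l@ax,[0,2,98,100]).round(4),'across',np.percentile(l@[-ax[1],ax[0]],[0,2,98,100]).round(4))
```

```text
770 ((648.7015380859375, -290.8460693359375), (124.3870849609375, 43.4920768737793), 26.335689544677734) 0.0576347470822837
along [-0.0633 -0.062   0.0553  0.0611] across [-0.0211 -0.0195  0.0207  0.0224]
374 ((648.6477661132812, -291.23590087890625), (123.49712371826172, 43.474403381347656), 27.12071990966797) 0.048946051002492476
along [-0.0632 -0.0619  0.0542  0.0604] across [-0.0211 -0.0196  0.0212  0.0224]
```

```bash
python3 -m creep '{"delta_pos":[[2,-0.1,0],[5,-0.3,0],[8,-0.3,0],[10.5,-0.3,0],[11.7,-0.3,0],[12.3,-0.3,0],[12.5,-0.3,0],[12.5,-0.3,0]],"dr":[[0,0,0],[0,0,0],[0,0,0],[0,0,0],[0,0,0],[0,0,0],[0,0,0],[0,0,0]]}' 1 30
python3 -m creep '{"delta_pos":[[0,0,0],[0,0,0],[0,0,0],[0,0,0],[0,0,0],[0,0,0],[0,0,0],[0,0,0]],"dr":[[0,0,0],[0,0,0],[0,0,0],[0,0,0],[0,0,0],[0,0,0],[0,0,0],[0,0,0]]}' -1 30
```

```text
clock: 3.6
position: [0.65, -0.2931, 0.0126]
ee_rot: [0.689, -0.163, 0.688, 0.162]
contact_force: [0.4, -0.0, 0.8]
width: 0.0855
clock: 4.4
position: [0.6496, -0.2928, 0.0121]
ee_rot: [0.688, -0.163, 0.688, 0.162]
contact_force: [-0.5, 0.9, 5.3]
width: 0.0419
```

```bash
python3 -m creep '{"delta_pos":[[-0.5,0,0],[-2,0,0],[-4,0,0],[-6.5,0,0],[-9,1,0.2],[-10,3.5,0.6],[-10,7,1.1],[-10,11,1.7],[-10,15,2.4],[-10,18.5,2.9]],"dr":[[0,0,0],[0,0,0],[0,0,0],[0,0,0],[0,0,0],[0,0,0],[0,0,0],[0,0,0],[0,0,0],[0,0,0]]}' - 30
python3 -m creep '{"delta_pos":[[0,3,0.5],[0,5.8,0.9],[0,7.8,1.3],[0,9,1.5],[0,9.3,1.5],[0,9.3,1.5]],"dr":[[0,0,0],[0,0,0],[0,0,0],[0,0,0],[0,0,0],[0,0,0]]}' - 30
python3 - <<'E'
from h import *
go([.5646,-.0240,.0405],116.6)
im=grab('side')
cv2.imwrite('pics/c3.png',np.clip(cv2.resize(im['pixels'][60:260,220:480],None,fx=2.5,fy=2.5)*1.5,0,255).astype(np.uint8))
E
```

```text
clock: 5.4
position: [0.5914, -0.1126, 0.1119]
ee_rot: [0.688, -0.163, 0.688, 0.163]
contact_force: [1.1, 1.0, -1.4]
width: 0.0418
clock: 6.0
position: [0.5643, -0.0248, 0.1116]
ee_rot: [0.688, -0.163, 0.688, 0.163]
contact_force: [-0.7, -0.6, -1.5]
width: 0.0415
t 6.0 pos [ 0.5643 -0.0248  0.1116] q [-0.17  0.35  1.71 -0.    1.08 -2.2 ] F [-0.7 -0.6 -1.5] w 0.0415
dp cm [7.11 0.06 0.06] dr [0.    0.    0.001]
```

View pics/c3.png

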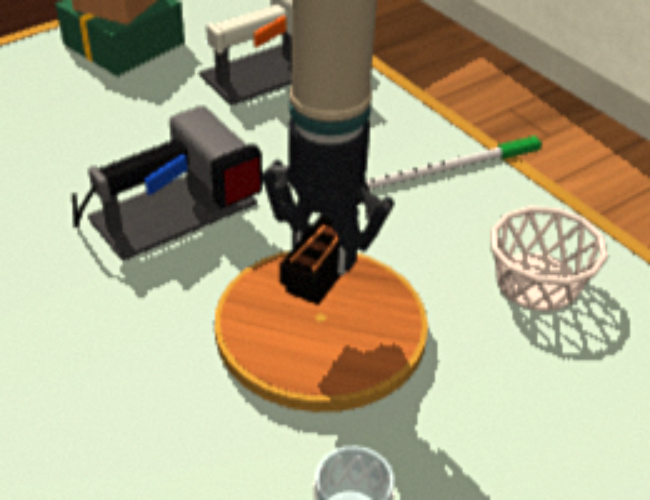

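The boat hangs level in the jaws above the disc, which is centred at (320,318) in the crop. Lowering it now.

```bash
python3 -m creep '{"delta_pos":[[1,0,0],[3,0,0],[5,0.1,0.1],[6,0.1,0.1],[6.5,0.1,0.1],[6.7,0.1,0.1],[6.8,0.1,0.1],[6.8,0.1,0.1]],"dr":[[0,0,0],[0,0,0],[0,0,0],[0,0,0],[0,0,0],[0,0,0],[0,0,0],[0,0,0]]}' - 30
python3 -m creep '{"delta_pos":[[0.1,0,0],[0.2,0,0],[0.25,0,0],[0.25,0,0]],"dr":[[0,0,0],[0,0,0],[0,0,0],[0,0,0]]}' - 30
```

```text
clock: 6.85
position: [0.5651, -0.0233, 0.0438]
ee_rot: [0.689, -0.163, 0.688, 0.162]
contact_force: [-0.2, -0.1, -1.2]
width: 0.0418
clock: 7.25
position: [0.5645, -0.0231, 0.0409]
ee_rot: [0.688, -0.163, 0.688, 0.163]
contact_force: [0.2, 0.2, -2.5]
width: 0.0418
```

```bash
python3 -m creep '{"delta_pos":[[0.05,0,0],[0.1,0,0],[0.1,0,0]],"dr":[[0,0,0],[0,0,0],[0,0,0]]}' - 30
```

```text
clock: 7.55
position: [0.5646, -0.0231, 0.0401]
ee_rot: [0.688, -0.163, 0.688, 0.163]
contact_force: [-2.0, 1.0, 1.4]
width: 0.0418
```

```bash
python3 -m creep '{"delta_pos":[[0.05,0,0],[0.05,0,0]],"dr":[[0,0,0],[0,0,0]]}' - 30
python3 -m creep '{"delta_pos":[[0,0,0],[0,0,0],[0,0,0],[0,0,0],[0,0,0]],"dr":[[0,0,0],[0,0,0],[0,0,0],[0,0,0],[0,0,0]]}' 0.7
python3 -m creep '{"delta_pos":[[-0.5,0,0],[-2,0,0],[-4,0,0],[-7,0,0],[-10,0,0],[-13,0,0],[-15,0,0],[-16,0,0],[-16,0,0]],"dr":[[0,0,0],[0,0,0],[0,0,0],[0,0,0],[0,0,0],[0,0,0],[0,0,0],[0,0,0],[0,0,0]]}' 1
python3 - <<'E'
from h import *
im=grab('side');t=grab('top')
T=t['pixels'][120:215,170:360];
cv2.imwrite('pics/c4.png',np.clip(np.vstack([cv2.resize(im['pixels'][90:240,220:420],(400,300)),cv2.resize(T,(600,300))[:,:400]])*1.5,0,255).astype(np.uint8))
P=pts(im);z=P[...,2];m=(abs(P[...,0]-.565)<.09)&(abs(P[...,1]+.024)<.09)&(z>.04)&(z<.1)
q=P[m];print(cv2.minAreaRect((q[:,:2]*1000).astype(np.float32)),np.percentile(q[:,2],99))
go([.503,.257,.19],90)
E
```

```text
clock: 7.75
position: [0.5646, -0.0231, 0.04]
ee_rot: [0.688, -0.163, 0.688, 0.163]
contact_force: [-1.6, 0.4, 4.5]
width: 0.0416
clock: 8.25
position: [0.5645, -0.0231, 0.0392]
ee_rot: [0.688, -0.163, 0.688, 0.163]
contact_force: [0.1, 0.3, -0.5]
width: 0.0731
clock: 9.15
position: [0.5653, -0.0233, 0.2008]
ee_rot: [0.689, -0.163, 0.687, 0.162]
contact_force: [0.6, 0.6, 1.2]
width: 0.0855
((564.3953857421875, -23.443679809570312), (125.1875228881836, 43.074520111083984), 26.600221633911133) 0.08347556083190574
t 9.25 pos [ 0.5639 -0.023   0.1984] q [-0.16  0.28  1.58  0.    1.28 -2.2 ] F [-1.1  0.2  0.1] w 0.0852
dp cm [ 0.86 27.77  7.09] dr [ 0.464 -0.001 -0.001]
```

View pics/c4.png

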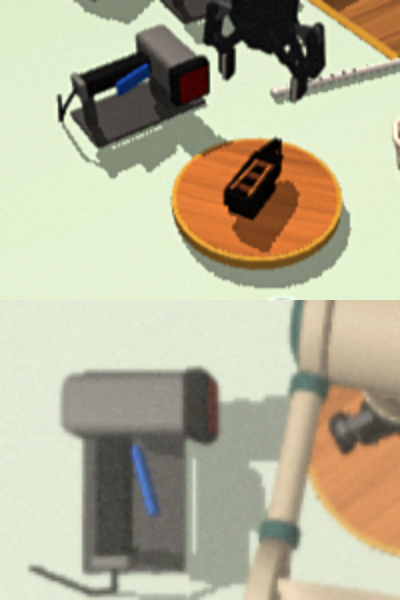

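The boat stands upright with its centre at (0.5644, −0.0234), on the disc's centre to within a millimetre. In the crop it's at (252,180), and the scanner is clear at (130,85). Next is a second measurement of the scanner from both views.

Run:
```python
from h import *
im=load('side');P=pts(im);hsv=cv2.cvtColor(im['pixels'],cv2.COLOR_BGR2HSV)
m=(hsv[...,0]>105)&(hsv[...,0]<130)&(hsv[...,1]>130)&(abs(P[...,0]-.52)<.07)&(abs(P[...,1]-.24)<.05)&(P[...,2]>.065)&(P[...,2]<.092)
q=P[m];print(len(q),q.min(0).round(4),q.max(0).round(4))
f=np.polyfit(q[:,0],q[:,1],1);print('face y at x',[(x,round(np.polyval(f,x),4)) for x in(.49,.503,.54)],'slope deg',np.degrees(np.arctan(f[0])))
t=load('top');Q=pts(t);z=Q[...,2]
n=[];e=[]
for v in range(166,200):
    row=z[v,190:222]
    u=190+np.argmax(row[:25]*(row[:25]<1)>.06)-.5   # back edge, top face
    n.append(ray(t,u,v,.1)[:2])
n=np.array(n);g=np.polyfit(n[:,0],n[:,1],1);print('back face y at .503',np.polyval(g,.503),'yaw',np.degrees(np.arctan(g[0])))
w=(abs(Q[...,0]-.53)<.11)&(abs(Q[...,1]-.24)<.09)
h=Q[w&(z>.109)&(z<.13)];print('head',cv2.minAreaRect((h[:,:2]*1000).astype(np.float32)),h.min(0),h.max(0))
for v in range(158,166): print(v,np.round(np.median(z[v,194:212]),3),ray(t,206,v,.115)[0].round(4),end=' ')
```

```text
98 [0.468  0.2229 0.0715] [0.5546 0.2521 0.0919]
face y at x [(0.49, np.float64(0.2297)), (0.503, np.float64(0.2321)), (0.54, np.float64(0.2392))] slope deg 10.73712883003231
back face y at .503 0.27761446025713143 yaw -2.3844623894701984
head ((529.643798828125, 233.75660705566406), (174.5271453857422, 136.4000244140625), 3.275177478790283) [0.44020455 0.17005271 0.10900198] [0.61966707 0.30436927 0.12645358]
158 0.114 0.5701 159 0.112 0.5672 160 0.111 0.5643 161 0.11 0.5614 162 0.098 0.5584 163 0.092 0.5555 164 0.096 0.5526 165 0.093 0.5497
```

```bash
python3 -m creep '{"delta_pos":[[0,2,0.5],[0,5.5,1.4],[0,9.5,2.4],[0,13.5,3.4],[0,17.5,4.4],[0,21.5,5.4],[0,24.5,6.2],[0,26.5,6.7],[0,27.3,6.9],[0,27.3,6.9]],"dr":[[0.05,0,0],[0.12,0,0],[0.19,0,0],[0.26,0,0],[0.33,0,0],[0.4,0,0],[0.45,0,0],[0.499,0,0],[0.499,0,0],[0.499,0,0]]}' 1 30
python3 - <<'E'
from h import *
go([.503,.2585,.062],88)
E
```

```text
clock: 10.25
position: [0.5032, 0.2522, 0.198]
ee_rot: [0.706, 0.011, 0.708, -0.012]
contact_force: [-0.8, -0.3, -0.8]
width: 0.0855
t 10.25 pos [0.5032 0.2522 0.198 ] q [ 0.34  0.28  1.58 -0.    1.28 -1.2 ] F [-0.8 -0.3 -0.8] w 0.0855
dp cm [ 1.36e+01  6.40e-01 -1.00e-02] dr [ 0.003 -0.002  0.001]
```

```bash
python3 -m creep '{"delta_pos":[[2,0,0],[5,0,0],[8,0,0],[10.5,0,0],[12.5,0,0],[13.4,0,0],[13.6,0.3,0],[13.6,0.6,0],[13.6,0.6,0]],"dr":[[0,0,0],[0,0,0],[0,0,0],[0,0,0],[0,0,0],[0,0,0],[0,0,0],[0,0,0],[0,0,0]]}' 1 25
python3 - <<'E'
from h import *
go([.503,.2585,.062],88)
im=grab('side')
cv2.imwrite('pics/c5.png',np.clip(cv2.resize(im['pixels'][70:190,220:380],None,fx=4,fy=4)*1.5,0,255).astype(np.uint8))
E
```

```text
clock: 11.15
position: [0.5053, 0.2583, 0.0644]
ee_rot: [0.708, 0.013, 0.706, -0.012]
contact_force: [0.7, 0.2, 0.4]
width: 0.0854
t 11.15 pos [0.5053 0.2583 0.0644] q [ 0.35  0.4   1.76  0.    0.97 -1.19] F [0.7 0.2 0.4] w 0.0854
dp cm [ 0.24  0.01 -0.23] dr [ 0.     0.002 -0.001]
```

View pics/c5.png

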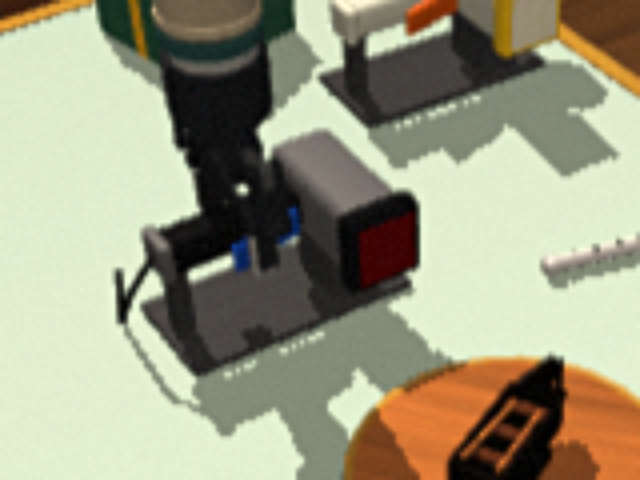

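The finger is in front of the blue trigger, whose tip shows at crop (240,255); the other finger is behind the grip. I'll do a small correction, then squeeze.

```bash
python3 -m creep '{"delta_pos":[[0.1,0,-0.1],[0.1,0,-0.2],[0.1,0,-0.2]],"dr":[[0,0,0],[0,0,0],[0,0,0]]}' 1 25
python3 -m creep '{"delta_pos":[[0,0,0],[0,0,0],[0,0,0],[0,0,0],[0,0,0],[0,0,0]],"dr":[[0,0,0],[0,0,0],[0,0,0],[0,0,0],[0,0,0],[0,0,0]]}' 0.05 25
```

```text
clock: 11.5
position: [0.502, 0.258, 0.0626]
ee_rot: [0.707, 0.012, 0.707, -0.012]
contact_force: [-0.3, 0.4, 0.0]
width: 0.0856
clock: 12.1
position: [0.5018, 0.2576, 0.0624]
ee_rot: [0.707, 0.012, 0.707, -0.012]
contact_force: [-2.4, -3.9, 3.9]
width: 0.0452
```

```bash
python3 -m creep '{"delta_pos":[[0,0,0],[0,0,0],[0,0,0],[0,0,0]],"dr":[[0,0,0],[0,0,0],[0,0,0],[0,0,0]]}' -1 30
python3 - <<'E'
from h import *
s=manip.get_state();print(s['contact_force'],s['width'],s['position'])
im=grab('side')
cv2.imwrite('pics/c6.png',np.clip(cv2.resize(im['pixels'][70:190,220:380],None,fx=4,fy=4)*1.5,0,255).astype(np.uint8))
E
```

```text
clock: 12.5
position: [0.5019, 0.2604, 0.0631]
ee_rot: [0.707, 0.014, 0.707, -0.011]
contact_force: [-4.4, 4.9, 7.1]
width: 0.0385
[-4.40324279  4.94399359  7.14497519] 0.03851272639600081 [0.50186215 0.26041378 0.06314699]
```

```bash
python3 -m creep '{"delta_pos":[[0,0.1,0],[0,0.2,0],[0,0.2,0],[0,0.2,0],[0,0.2,0],[0,0.2,0],[0,0.2,0],[0,0.2,0]],"dr":[[0,0,0],[0,0,0],[0,0,0],[0,0,0],[0,0,0],[0,0,0],[0,0,0],[0,0,0]]}' -1 30
python3 -m creep '{"delta_pos":[[0,0,0],[0,0,0],[0,0,0],[0,0,0],[0,-0.2,0],[0,-0.5,0],[0,-0.5,0]],"dr":[[0,0,0],[0,0,0],[0,0,0],[0,0,0],[0,0,0],[0,0,0],[0,0,0]]}' 1 30
```

```text
clock: 13.35
position: [0.5019, 0.2604, 0.0632]
ee_rot: [0.707, 0.012, 0.707, -0.012]
contact_force: [-4.8, -2.1, 10.0]
width: 0.0388
clock: 14.05
position: [0.502, 0.2548, 0.0623]
ee_rot: [0.707, 0.012, 0.707, -0.012]
contact_force: [-0.8, -0.4, 0.1]
width: 0.0852
```

View pics/c6.png

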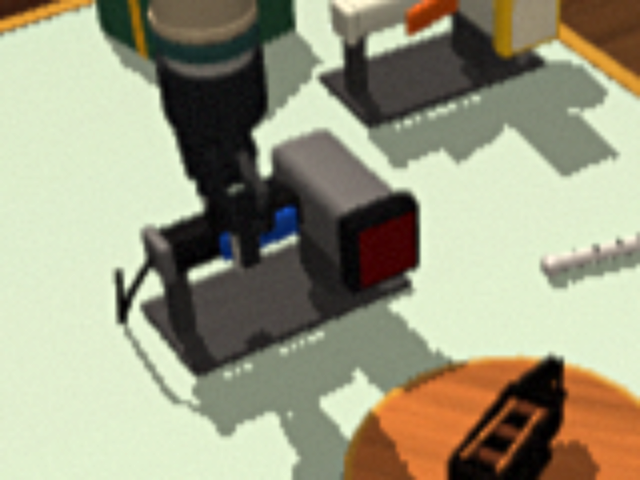

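The trigger (245,235) is pressed flat along the grip. The opening read 38.5–38.8 mm against the nominal 39.5 mm, and the trigger was held in for about 1.2 s. Now I'll retreat and check.

```bash
python3 -m creep '{"delta_pos":[[-1,0,0],[-3,0,0],[-6,0,0],[-9.5,0,0],[-13,0,0],[-16,0,0],[-18,0,0],[-19,0,0],[-19,0,0],[-19,0,0]],"dr":[[0,0,0],[0,0,0],[0,0,0],[0,0,0],[0,0,0],[0,0,0],[0,0,0],[0,0,0],[0,0,0],[0,0,0]]}' 1 30
python3 - <<'E'
from h import *
im=grab('side');P=pts(im);z=P[...,2]
cv2.imwrite('pics/c7.png',np.clip(cv2.resize(im['pixels'][60:260,220:460],None,fx=3,fy=3)*1.5,0,255).astype(np.uint8))
m=(abs(P[...,0]-.565)<.09)&(abs(P[...,1]+.024)<.09)&(z>.04)&(z<.09)
q=P[m];print('boat',cv2.minAreaRect((q[:,:2]*1000).astype(np.float32)),np.percentile(q[:,2],99))
a=load('top');b=grab('top')
for t in(a,b):
    h=cv2.cvtColor(t['pixels'],cv2.COLOR_BGR2HSV);m=(h[...,0]>105)&(h[...,0]<130)&(h[...,1]>130);m[:130]=0;m[215:]=0;m[:,:180]=0;m[:,245:]=0
    v,u=np.nonzero(m);print('blue',len(u),u.min(initial=999),u.max(initial=0),v.min(initial=999),v.max(initial=0))
print(manip.get_state()['contact_force'])
E
```

```text
clock: 15.05
position: [0.5015, 0.2547, 0.2516]
ee_rot: [0.707, 0.012, 0.707, -0.012]
contact_force: [-0.5, 0.4, -0.1]
width: 0.0855
boat ((564.8568725585938, -23.853527069091797), (125.1480712890625, 42.89764404296875), 25.734338760375977) 0.08354674536235152
blue 44 212 218 167 186
blue 17 212 218 166 186
[-0.56664321  0.34537174 -0.57871337]
```

View pics/c7.png

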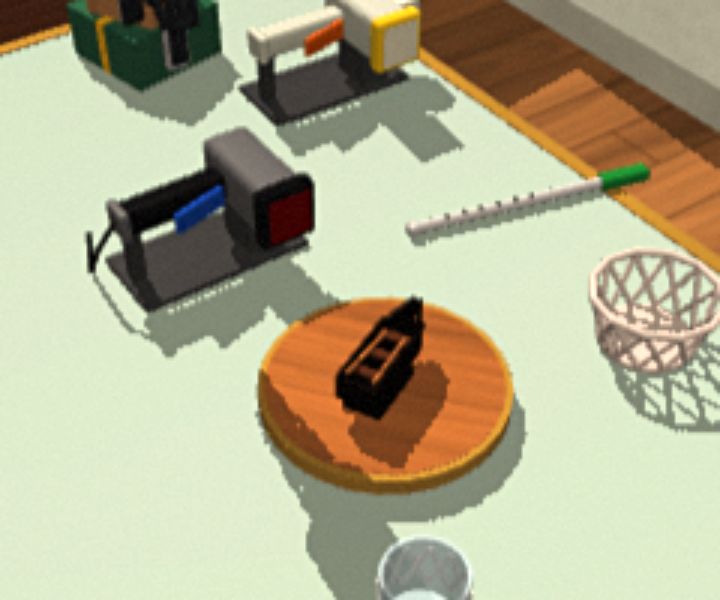

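The boat (380,355) stands upright at the disc's middle, the trigger (200,208) is back out, and the robot is clear. Handing in.

```bash
python3 -c "
from rig import manip
print(manip.sign_off())"
```

```text
the job is handed in; nothing more can be done
None
```

The job is done and handed in at about 15 s on the robot's clock, against the 48 s limit. The sign-off gives no verdict.

**Boat:** I gripped the black boat across its hull, set it down on the turntable with only a few newtons of contact, let go and backed off. The last check has it upright at (0.565, −0.024), within about 1 mm of the disc's measured centre.

**Scan:** I squeezed the blue trigger with one finger on it and the other behind the grip, held it in for about 1.2 s and released it. The last side picture shows it back out. In the top view it spans the same pixels as before the squeeze, though it was partly hidden there (17 blue pixels against 44).

**Readings that disagreed:**
- **Squeezed opening:** it read 38.5–38.8 mm against the nominal 39.5 mm. I took that as fully in, within measuring error, and the side picture showed the trigger flat against the grip.
- **Jaw position:** my estimate for the scanner was about 2 mm off along y. The arm gave by that much with about 5 N sideways, and I corrected it while holding.

The largest force I read was about 11 N, and nothing else was touched.

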